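# Close the punch-block rack up with its notched end stop

## Robot

A 7-joint arm with a two-finger parallel gripper is mounted at the origin on the work surface. World frame = base frame: x ahead of the robot, y to its left, z up, the work surface at z = 0. Lengths are in m, angles in rad, forces in N, time in s.
With the tool pointing down it reaches from about 0.425 to 0.8 m from the base axis. Payload 8.3 kg.
Tool frame: the origin (TCP) lies midway between the tips of the shut fingers; the grasp point (between the pads) lies 19 mm behind it (tcp_to_grasp is the z of the grasp point in the tool frame, in m); z points along the fingers, y is the line along which they close (so a half turn about z gives the same grasp; the last joint's range is limited). The gripper opens to 85 mm and grips with 20 to 120 N. Pads are 22 mm wide; open, the fingers measure 114 mm over their backs; the gripper's body (76 mm by 85 mm) begins 54 mm behind the grasp point. The pads swing forward as they close: fully open they stand 13 mm farther back than shut.
Start: joints at [-1.317, 0.383, 0.016, 1.37, -0.006, 1.388, -0.046], TCP at [0.195, 0.594, 0.231] pointing down, gripper open.
Joint ranges: [-2.95, 2.95], [-0.25, 2.06], [-1.52, 1.56], [0.18, 2.33], [-1.44, 4.58], [0.02, 2.06], [-3.01, 3.01]. Speed limits (rad/s): [2.39, 2.39, 3.01, 3.01, 3.14, 3.14, 3.14].

## Interface

Orientations are given as a rotation vector (axis times angle).
In Python, from workcell import get_state, grab_frame, close_job, tcp_to_grasp gives the robot as it stands.
- The arm moves only by the tool servo_tool, never from a script. Its argument "increments" is a list of rows, each an object with "fingers": the gripper's target within -1 to 1 (shut at 1, half-way at 0, fully open at -1); "dp": the shift along the tool's x, y, z in mm, a list of three; "angular": the turn, a rotation vector about the tool's x, y, z in degrees, a list of three. In form: [{"fingers": fingers, "dp": [tx, ty, tz], "angular": [wx, wy, wz]}, ...]. A call has exactly 5 rows; each row is the pose to reach, as a shift and turn from the pose commanded when the call began, along the tool's axes at that moment; what a row does not reach only later rows make up. A row lasts 1/12 s, in which the tool goes at most 41.7 mm and 7.16 degrees, less where a joint would pass 70% of its speed; a pose out of reach is approached as far as the arm can. A call with a gripper value outside its range is refused whole. The fingers move at their own pace and stop on an object; "grip_force" is the grip in N (left out, the last holds). Time passes only in rows, so rows that repeat a pose let the fingers close, or fill a call up. It gives the time, the measured TCP pose, the force, the opening and the grip force at its end, in the units of the state.
- get_state(): the state, without advancing time (a new reading comes with each control period).
- grab_frame(name): name is "side" or "top" or "wrist"; returns a dict with "img" (400x640x3 uint8, red, green, blue), "depth" (400x640 float32, m along the optical axis (not along the pixel's ray), 0 where there is no reading), "fx", "fy", "cx", "cy" (pixels), "k1" (the pictures are not rectified: a ray, as slopes to the right and down, at radius r is drawn at 1 + k1 r^2 times it, then the intrinsics apply), "R" (3x3) and "t" (3): a world point X has camera coordinates R X + t. Camera axes: x right, y down, z forward; pixel columns grow to the right and rows downward; lengths in m; the calibration is good to about 2 mm. A picture is of the moment at which its call begins.
- close_job(): hands the job in; it is judged then, once.
The state is a dict: "clock": time; "qpos": joint angles; "qvel": joint speeds; "effort": joint torques, N m; "tool_pos": TCP position; "eef_rot": TCP orientation; "wrist_force": force on the tool from outside, world axes, zero at the start; "torque": the same for the moment, N m; "gripper_width": opening from 0.0 (shut) to 1.0 (fully open); "grip_force": force on a finger pad.
Only numpy, scipy, OpenCV 4.12 (cv2) and the standard library are available. Lean on these libraries where they do the work, as an engineer would, in place of code of your own. Each camera call takes 0.05 s, during which the arm holds its last target. There are 200 camera calls.

## Task

Close the bench rack up on the punch block standing in it: squeeze the spring lever of the sliding stop towards its wooden post, slide the stop along the rail towards the block with the lever held in, and let go so that the latch snaps fully home in the last notch before the block. The notched strip is not screwed on exactly where it should be, so find the notch by feel: never lean hard on the latch and at most touch the block gently. Leave the block in its place against the end plate, leave everything else where it is, and let go of the rack.

Things in the scene. Friction and masses are not known exactly. Their poses are not given: they have to be found in the camera images.
- rack: Fixed rack: aluminium rail 32 mm wide (rack x -20 to 12 mm), 30 mm high, along the rack's y; z up. Origin on the bench at the inner face of the wooden end plate (y = 0, 55 mm high); the rail runs to y = 230 mm, closed there by a 38 mm high foot. The punch block stands on the bench at the rail's -x side against the end plate, lever and latch are at its +x side.
- notch_mid (a point): Nominal centre of the middle notch (rack x 16, y 101, z 26 mm), top edge of a steel strip on the rail's +x face (x 12 to 20 mm), seen from above. It has three 8 mm wide notches 24 mm apart and, farther from the end plate, a 56 mm parking slot; square walls. The strip really sits up to 8.5 mm off, either way along y, differently each time; that is not reported.
- carriage (a joint): Travel of the sliding stop (m): stop plate's front face at rack y = 0.165 - value; grows towards the end plate, 0 to 0.125. Starts at 0 to 0.03, latched in the parking slot. Latch nominally centred in the notches at 0.065, 0.089, 0.113 (really up to 0.0085 off). The 0.4 kg carriage drags with about 2 N, and about 3 N more while the latch rides on the strip.
- stop_face (a point): Plywood stop plate of the carriage, 8 mm thick, 85 mm wide (rack x -112 to -27 mm), 2 to 52 mm above the bench. The point is on its front face (which meets the block and looks to rack -y), at rack x = -65 mm, 27 mm above the bench.
- grip (a point): Point on the carriage midway between the outer faces of wooden post and squeezed lever: rack x = 6 mm, 25 mm behind the stop plate's front face, 101 mm above the bench. Grip here from above, fingers closing along rack x: the outer faces are 60 mm apart at rest, 42 mm fully squeezed.
- post_top (a point): Centre of the top of the carriage's upright wooden post: 10 mm along rack x, 18 mm along rack y, top 116 mm above the bench, level with lever and latch along the rail. The saddle below is 50 mm long in y and 42 mm high, its hinge cheeks 59 mm. The free post can be pushed or gripped to move the carriage.
- lever (a joint): Angle (rad) of the sprung lever hinged on the carriage along rack y (rack x 30, z 50 mm): 0 = released, latch fully home in a notch or the slot; about 0.2 = latch riding on the strip between notches; clear of the strip above 0.25; 0.34 = fully squeezed, on its stop. Squeezing its top towards the post takes 4 N at first, 8 N at the end; it springs back by itself.
- roll (a point): Axis of the lever's rolled upper end, where the finger presses: a steel roll 12 mm thick, 22 mm long along rack y, 101 mm above the bench, at rack x = 38 mm at rest and about 20 mm fully squeezed.
- tooth (a point): Latch: steel tooth at the lever's lower end, 6 mm wide along the rail, square edges (1 mm play either side in a notch), 10 to 22 mm above the bench; swings away from the rail (+x) as the lever is squeezed, drops in by its spring. The point is at the middle of its tip (6.5 mm deep in the notch when home). Over 30 N on it is leaning hard.
- seat (a point): Point on the bench at the end plate's inner face, rack x = -65 mm, y = 0: where the origin of the block in the rack stands.
- block_short: Wooden punch block, 60 mm (x), 40 mm long (y), 36 mm high, with upright steel punches to 60 mm; about 0.2 kg. Origin: underside, middle of the end that looks to rack -y; it reaches 40 mm to its +y. One of the three blocks is in the rack, the other two stand at the rack's other (+x) side. With this one in the rack, the notch to use is nominally at carriage 0.113.
- block_middle: The same, 64 mm long (y), about 0.3 kg. With this one in the rack, the notch to use is nominally at carriage 0.089.
- block_long: The same, 88 mm long (y), about 0.4 kg. With this one in the rack, the notch to use is nominally at carriage 0.065. With the latch in its proper notch the stop plate stands 3 to 21 mm clear of any block; one notch nearer is out of reach.
- tape: Bystander: roll of tape, 72 mm across, 22 mm high; origin at the centre of its underside.
- tumbler: Bystander: glass tumbler, 72 mm across the rim, 85 mm high; origin at the centre of its underside.
There are look-alikes about, which are no part of the job. Leave any purple look-alike of the block_long alone.

How it is judged:
On the way, in this order (a step that is already met when the one before it is completed fails the run):
1. the lever is squeezed with the carriage still parked (value of joint lever above 0.25 rad and value of joint carriage below 0.045 m), for 0.05 s.
2. the stop is slid out of the parking slot with the lever held in by the fingers (value of joint lever above 0.23 rad and value of joint carriage above 0.052 m and contact force between the fingers and rack above 1 N), for 0.1 s.
At the end, for the whole second after the job is handed in: The lever is back within 0.05 rad of its released position with the latch in the last notch before the block: the carriage is within 10 mm of the nominal value for the block in the rack (0.113 short, 0.089 middle, 0.065 long) and at rest, and that block's origin is within 15 mm of the seat (value of joint lever below 0.05 rad and velocity of joint carriage between -0.005 and 0.005 m/s and ((horizontal distance between block_short and seat below 0.015 m and value of joint carriage between 0.103 and 0.123 m) or (horizontal distance between block_middle and seat below 0.015 m and value of joint carriage between 0.079 and 0.099 m) or (horizontal distance between block_long and seat below 0.015 m and value of joint carriage between 0.055 and 0.075 m))); the robot touches nothing.
It fails at once if the latch is leaned on hard (over 30 N) (contact force between lever_c3 and anything else above 30 N).
It fails at once if the stop plate presses a block with over 20 N (contact force between carriage_c5 and block_short above 20 N or contact force between carriage_c5 and block_middle above 20 N or contact force between carriage_c5 and block_long above 20 N).
It fails at once if a block is moved by more than 15 mm (distance of any of block_short, block_middle, block_long from where it was at the start of the episode above 0.015 m).
It fails at once if the tape or the tumbler is moved by more than 20 mm (distance of any of tape, tumbler from where it was at the start of the episode above 0.02 m).
It also fails if it takes over 45 s, if anything falls off the work surface, if the arm or the gripper's body presses on something with over 40 N, if the wrist force passes 120 N, or if a joint passes its speed limit or range.

## Working session

There is one attempt and no reset: what is moved stays moved. The work goes in short steps, Python scripts to look and compute and a tool call to move; the robot and the scene stay as the last step left them, time stands still between calls to the robot, and variables do not carry over. Pictures are saved under pics/ and viewed, at most 10 in all, crops included, and the job is handed in when it is done.

Besides the shell and the picture viewer there is one more tool, called after "Call:" as name(argument=value, ...) on one line, values as JSON. servo_tool: Moves the arm, as the interface text tells. Its arguments: {"type":"object","properties":{"increments":{"type":"array"},"grip_force":{"type":"number"}},"required":["increments"]}

```bash
mkdir -p pics; ls
cat > h.py <<'E'
import numpy as np, cv2
from workcell import *
def save(f,n): cv2.imwrite('pics/'+n+'.png', f['img'][:,:,::-1])
def cloud(f):
    K=np.array([[f['fx'],0,f['cx']],[0,f['fy'],f['cy']],[0,0,1.]])
    v,u=np.mgrid[0:400,0:640].astype(float)
    p=cv2.undistortPoints(np.stack([u,v],-1).reshape(-1,1,2),K,np.array([f['k1'],0,0,0.])).reshape(400,640,2)
    d=f['depth'].astype(float)
    c=np.dstack([p*d[...,None],d])
    return (c-f['t'])@f['R']
E
python3 - <<'E'
from h import *
s=get_state(); print(s)
for n in ['side','top']:
    f=grab_frame(n); save(f,n+'0'); np.save(n+'0.npy',np.dstack([cloud(f)])); print(n,f['k1'],f['fx'],-f['R'].T@f['t'])
print(tcp_to_grasp)
E
```

```text
pics
{'clock': 0.0, 'qpos': array([-1.31692414,  0.38426556,  0.01635819,  1.37119479, -0.00631586,
        1.38819454, -0.04650546]), 'qvel': array([-0.0019208 , -0.00142395, -0.00029946,  0.00088967, -0.00239033,
        0.00067205,  0.00040454]), 'effort': array([ 3.63833833e-04, -6.27611160e+01,  8.44792351e-01, -3.71815145e+01,
        1.66414952e-02,  1.44733945e-02,  3.06815821e-05]), 'tool_pos': array([0.19447897, 0.5934252 , 0.23024326]), 'eef_rot': array([-0.49535092, -3.10198868,  0.00312735]), 'wrist_force': array([0.00467643, 0.15579125, 1.19262498]), 'torque': array([ 0.01963534, -0.03964337, -0.01585036]), 'grip_force': 0.0, 'gripper_width': 1.0039873467044658}
side -0.0006349068881565723 390.02097370053707 [ 0.06850149 -0.70262428  0.81269648]
top -0.12072968587512467 445.0273938661007 [0.32882823 0.00358968 1.33416422]
-0.0187
```

View pics/top0.png

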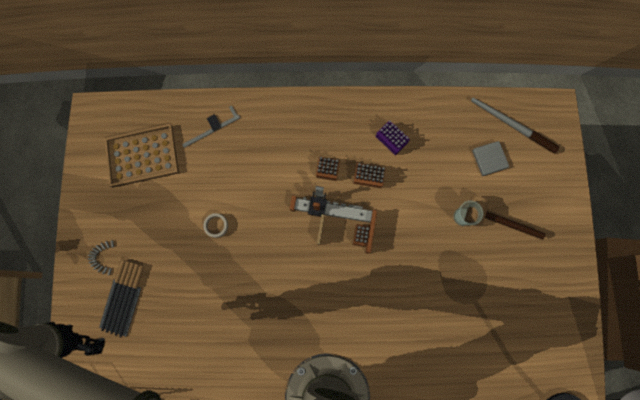

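View pics/side0.png

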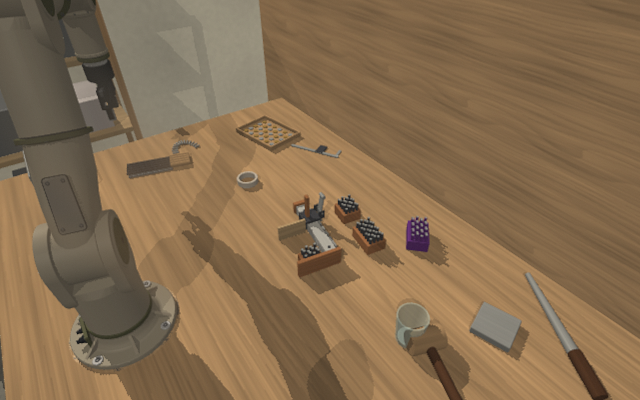

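The top view shows the rack with its end plate at about (373,230) and the carriage at (317,202). The block in the rack, at (363,236), is 16 px long, so it is the short one. The others at (328,168) and (370,174) are the middle and long blocks. Possible confusions are the purple look-alike at (393,137) and the calliper-like tool at (213,125). I choose the carriage at (317,202) and check it in a crop.

Run:
```python
from h import *
P=np.load('top0.npy'); im=cv2.imread('pics/top0.png')
a=cv2.resize(im[155:265,270:400],None,fx=6,fy=5.4,interpolation=cv2.INTER_CUBIC)
cv2.imwrite('pics/crop0.png',a)
reg=np.zeros((400,640),bool); reg[180:258,280:385]=1
z=P[...,2]
def rep(n,m):
    m=(m&reg).astype(np.uint8); k,l,st,ce=cv2.connectedComponentsWithStats(m)
    for i in range(1,k):
        if st[i,4]>12:
            q=P[l==i]; r=cv2.minAreaRect((q[:,:2]*1000).astype(np.float32)); print(n,st[i],r,q[:,2].mean().round(4))
rep('rail',(abs(z-.030)<.0035)); rep('end',(abs(z-.055)<.004)); rep('stop',abs(z-.051)<.003)
rep('post',(z>.108)&(z<.125)); rep('roll',(z>.085)&(z<.112))
S=np.load('side0.npy'); zs=S[...,2]
reg=np.zeros((400,640),bool); reg[180:280,270:345]=1; P=S
z=zs; rep('Spost',(z>.112)&(z<.12)); rep('Sroll',(z>.1)&(z<.111)); rep('Send',abs(z-.055)<.003)
```

```text
rail [295 199  15  12 119] ((556.8591918945312, 67.39568328857422), (40.873748779296875, 33.610958099365234), 81.64678955078125) 0.0303
rail [325 201  48  21 433] ((535.4231567382812, -71.40770721435547), (137.67396545410156, 40.02183151245117), 79.67153930664062) 0.0299
end [366 210  11  43 151] ((473.6423034667969, -130.04617309570312), (20.659730911254883, 123.68074798583984), 78.99385833740234) 0.0552
end [319 215   6  20  40] ((493.49493408203125, 10.245721817016602), (7.628403186798096, 56.262489318847656), 80.11227416992188) 0.0534
end [318 234   3   8  14] ((455.07568359375, 17.148073196411133), (5.783161640167236, 19.988658905029297), 89.44087982177734) 0.0533
stop [317 215   8  29  62] ((480.4459228515625, 12.367847442626953), (7.855257511138916, 82.75163269042969), 79.63003540039062) 0.0515
stop [368 230   6   8  13] ((463.70050048828125, -131.8861846923828), (9.90652084350586, 21.17469024658203), 70.98179626464844) 0.0525
post [314 203   6   4  23] ((540.6494750976562, 22.860122680664062), (14.0260591506958, 9.177133560180664), 89.0442886352539) 0.1154
roll [316 186   8  
[... 238 characters left out ...]
876953) 0.1153
Sroll [319 192   7   6  26] ((587.4060668945312, 16.451427459716797), (22.50336265563965, 10.632115364074707), 83.73495483398438) 0.1052
Sroll [305 198   5   5  15] ((536.962158203125, 21.25387954711914), (9.347334861755371, 14.188760757446289), 26.252920150756836) 0.1046
Send [314 204  11  10  26] ((576.3319091796875, 17.224021911621094), (16.780065536499023, 38.70558547973633), 0.020056048408150673) 0.0551
Send [309 244   9   5  18] ((475.8257141113281, -100.06840515136719), (11.304902076721191, 22.529521942138672), 41.88485336303711) 0.055
Send [297 246  45  19 218] ((473.3003234863281, -124.42572021484375), (33.62482833862305, 124.26705932617188), 79.55754089355469) 0.0547
```

View pics/crop0.png

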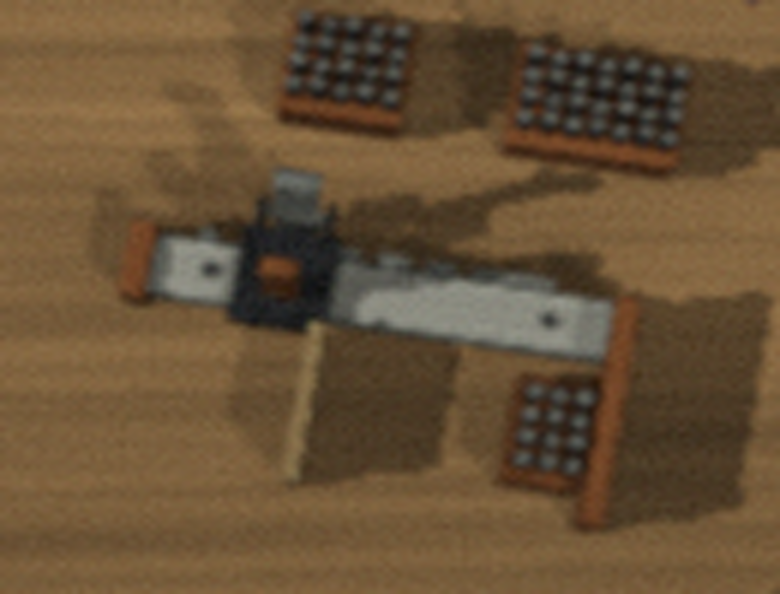

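The crop confirms the block in the rack is block_short, with 3x4 punches and 40 mm long. The lever roll is at crop (297,190), the post at (278,275) and the strip with its notches is faintly visible around (395-550,270). The target is the nominal 0.113 notch. Next I work out the approach.

```bash
cat >> h.py <<'E'
from scipy.spatial.transform import Rotation as Ro
YAW=np.radians(-10.4)
ex=np.array([np.cos(YAW),np.sin(YAW),0]); ey=np.array([-np.sin(YAW),np.cos(YAW),0])
def plan(goal):
    s=get_state(); R=Ro.from_rotvec(s['eef_rot']).as_matrix()
    y=ex if R[:,1]@ex>0 else -ex
    Rg=np.stack([np.cross(y,[0,0,-1.]),y,[0,0,-1.]],1)
    print('t',s['clock'],'pos',s['tool_pos'].round(4),'F',s['wrist_force'].round(1),'w',s['gripper_width'],s['grip_force'])
    print('dp mm',(R.T@(goal-s['tool_pos'])*1000).round(1),'ang deg',np.degrees(Ro.from_matrix(R.T@Rg).as_rotvec()).round(2))
    print('tool axes in rack',np.stack([ex,ey,[0,0,1.]])@R)
E
python3 - <<'E'
from h import *
print(get_state()['qpos']); plan(np.array([.565,.020,.225]))
E
```

```text
[-1.31688675  0.38414567  0.01637286  1.37101981 -0.00631041  1.38821265
 -0.04648256]
t 0.1 pos [0.1945 0.5935 0.2304] F [-0.  -0.4  0.1] w 0.9966822043469749 0.0
dp mm [-530.7 -429.6    6.2] ang deg [-8.000e-02  7.000e-02  8.225e+01]
tool axes in rack [[-9.90872482e-01  1.34802359e-01 -2.21260675e-04]
 [ 1.34802540e-01  9.90870985e-01 -1.72256538e-03]
 [-1.29650934e-05 -1.73666913e-03 -9.99998492e-01]]
```

Call:
servo_tool(increments=[{"fingers":-1,"dp":[-32,-25,0],"angular":[0,0,6]},{"fingers":-1,"dp":[-64,-51,0],"angular":[0,0,12]},{"fingers":-1,"dp":[-96,-77,0],"angular":[0,0,18]},{"fingers":-1,"dp":[-128,-103,0],"angular":[0,0,24]},{"fingers":-1,"dp":[-160,-129,0],"angular":[0,0,30]}])

```text
clock: 0.52
tool_pos: [0.3071, 0.4195, 0.2309]
eef_rot: [-1.289, -2.865, 0.001]
wrist_force: [0.7, 0.1, -0.0]
gripper_width: 1.0
grip_force: 0.0
```

Run:
```python
from h import *
plan(np.array([.565,.020,.225]))
```

```text
t 0.5167 pos [0.3071 0.4195 0.2309] F [ 0.7  0.1 -0. ] w 0.9998540556000745 0.0
dp mm [-470.   -72.     5.9] ang deg [-4.000e-02  2.000e-02  5.196e+01]
tool axes in rack [[-7.87595406e-01  6.16192553e-01 -4.62618255e-04]
 [ 6.16192727e-01  7.87595161e-01 -6.20798643e-04]
 [-1.81756010e-05 -7.74000163e-04 -9.99999700e-01]]
```

Call:
servo_tool(increments=[{"fingers":-1,"dp":[-39,-6,0],"angular":[0,0,6.5]},{"fingers":-1,"dp":[-78,-12,1],"angular":[0,0,13]},{"fingers":-1,"dp":[-117,-18,2],"angular":[0,0,19.5]},{"fingers":-1,"dp":[-156,-24,3],"angular":[0,0,26]},{"fingers":-1,"dp":[-195,-30,3],"angular":[0,0,32.5]}])

```text
clock: 0.93
tool_pos: [0.4147, 0.2542, 0.2279]
eef_rot: [-2.039, -2.389, 0.001]
wrist_force: [1.2, 0.9, 0.4]
gripper_width: 1.0
grip_force: 0.0
```

Run:
```python
from h import *
plan(np.array([.565,.020,.225]))
```

```text
t 0.9333 pos [0.4147 0.2542 0.2279] F [1.2 0.9 0.4] w 0.9996224103729999 0.0
dp mm [-254.9  111.7    2.9] ang deg [-4.000e-02  1.000e-02  1.943e+01]
tool axes in rack [[-3.32722692e-01  9.43024518e-01 -6.07292540e-04]
 [ 9.43024712e-01  3.32722589e-01 -2.67062588e-04]
 [-4.97866223e-05 -6.61549656e-04 -9.99999780e-01]]
```

Call:
servo_tool(increments=[{"fingers":-1,"dp":[-37,16,0],"angular":[0,0,4]},{"fingers":-1,"dp":[-74,32,1],"angular":[0,0,8]},{"fingers":-1,"dp":[-111,48,2],"angular":[0,0,12]},{"fingers":-1,"dp":[-148,64,3],"angular":[0,0,16]},{"fingers":-1,"dp":[-185,80,3],"angular":[0,0,19.4]}])

```text
clock: 1.35
tool_pos: [0.5236, 0.0848, 0.225]
eef_rot: [-2.41, -2.014, 0.0]
wrist_force: [0.4, -0.1, 0.6]
gripper_width: 1.002
grip_force: 0.0
```

Run:
```python
from h import *
f=grab_frame('wrist'); save(f,'w1'); np.save('w1.npy',cloud(f)); print(-f['R'].T@f['t'],f['R'][2])
plan(np.array([.565,.020,.225]))
```

```text
[0.53592623 0.15034696 0.36792255] [-0.04674327 -0.25964866 -0.96457122]
t 1.4 pos [0.5269 0.0759 0.2254] F [-0.3 -5.9  0.5] w 1.000791154662017 0.0
dp mm [-47.6  48.1   0.7] ang deg [ 0.17  0.2  -0.61]
tool axes in rack [[ 0.01066773  0.99993889  0.00290019]
 [ 0.99993725 -0.01065771 -0.00345002]
 [-0.0034189   0.00293681 -0.99998984]]
```

View pics/w1.png

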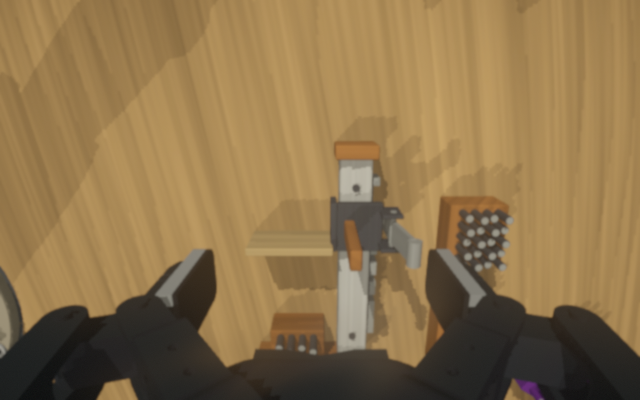

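The wrist view shows the rack upright in the picture: post top around (352,243), roll end (412,250), strip with notches at x≈373, rows 255-335. Next I rectify the strip at z=26 mm and measure.

```bash
cat >> h.py <<'E'
O=np.array([.5225,-.142,0])
def rack(P): return np.stack([(P-O)@ex,(P-O)@ey,P[...,2]],-1)*1000
def ortho(f,z,xr,yr,s):
    # rectified view of plane z (mm) in rack frame, s px/mm ; rows: x, cols: y
    X,Y=np.meshgrid(np.arange(*xr,1/s),np.arange(*yr,1/s),indexing='ij')
    W=(O+X[...,None]/1000*ex+Y[...,None]/1000*ey); W[...,2]=z/1000
    K=np.array([[f['fx'],0,f['cx']],[0,f['fy'],f['cy']],[0,0,1.]])
    uv=cv2.projectPoints(W.reshape(-1,3),cv2.Rodrigues(f['R'])[0],f['t'],K,np.array([f['k1'],0,0,0.]))[0].reshape(*X.shape,2).astype(np.float32)
    return cv2.remap(f['img'][:,:,::-1].copy(),uv[...,0],uv[...,1],cv2.INTER_CUBIC)
E
python3 - <<'E'
from h import *
f=grab_frame('wrist'); P=cloud(f); r=rack(P); z=r[...,2]
def rep(n,m):
    m=m.astype(np.uint8); k,l,st,ce=cv2.connectedComponentsWithStats(m)
    for i in range(1,k):
        if st[i,4]>25:
            q=r[l==i]; a=cv2.minAreaRect(q[:,:2].astype(np.float32)); print(n,st[i,4],'lo',np.percentile(q,2,axis=0).round(1),'hi',np.percentile(q,98,axis=0).round(1),'ang',round(a[2],1))
b=(abs(r[...,0])<130)&(r[...,1]>-20)&(r[...,1]<260)
rep('rail',b&(abs(z-30)<2)&(abs(r[...,0])<25)); rep('post',b&(abs(z-116)<2)); rep('roll',b&(z>96)&(z<110)&(r[...,0]>15)); rep('stop',b&(abs(z-52)<2)&(r[...,0]<-22)); rep('foot',b&(abs(z-38)<2)&(r[...,1]>200))
rep('strip',b&(abs(z-26)<1.5)&(r[...,0]>10)&(r[...,0]<25))
print(get_state()['clock'])
a=ortho(f,26,(-30,60),(20,250),3.4); cv2.imwrite('pics/o1.png',a)
E
```

```text
rail 1329 lo [-20.6 192.5  28.7] hi [ 10.4 232.5  31.7] ang 89.8
rail 2890 lo [-19.6   7.3  28.7] hi [ 11.3 134.2  31.7] ang 89.0
post 273 lo [-16.4 159.9 114.3] hi [ -7.1 176.6 117.7] ang 0.6
roll 399 lo [ 31.8 158.4  98.2] hi [ 42.3 179.1 108.1] ang 89.9
stop 724 lo [-110.4  142.7   50.5] hi [-29.3 150.6  53.6] ang 0.3
foot 662 lo [-24.7 235.   36.6] hi [ 14.6 248.2  39.7] ang 0.1
strip 67 lo [ 11.9 206.   24.7] hi [ 19.  214.6  27.3] ang 1.5
strip 129 lo [ 12.2 109.4  25.1] hi [ 19.7 136.2  27.4] ang 0.9
strip 315 lo [12.6 37.3 25. ] hi [ 20.1 100.9  27.4] ang 0.1
1.45
```

View pics/o1.png

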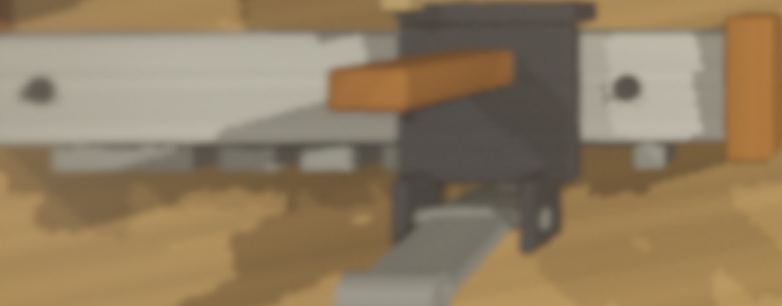

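The rectified strip (z=26 plane) shows notches at columns 195-218, 277-301 and 355-383, so their centres are at y≈80.7, 105 and 128.5 mm in my frame. Post and latch are at y≈168.5, so travel to the last notch is about 88 mm. The stop would then stand about 11 mm clear of the block.

```bash
cat >> h.py <<'E'
def go(x,y,z): plan(O+x/1000*ex+y/1000*ey+np.array([0,0,z/1000]))
E
python3 - <<'E'
from h import *
go(12.5,168.5,80)
E
```

```text
t 1.45 pos [0.5255 0.0787 0.2253] F [-0.5 -0.4  0.1] w 1.0018028551765361 0.0
dp mm [-48.4  49.5 145.6] ang deg [ 0.1   0.18 -0.4 ]
tool axes in rack [[ 0.00705768  0.99997351  0.00178216]
 [ 0.99997025 -0.00705209 -0.00312472]
 [-0.00311207  0.00180416 -0.99999353]]
```

Call:
servo_tool(increments=[{"fingers":-1,"dp":[-24,25,12],"angular":[0,0,-0.4]},{"fingers":-1,"dp":[-48,49,24],"angular":[0,0,-0.4]},{"fingers":-1,"dp":[-48.5,49.5,55],"angular":[0,0,-0.4]},{"fingers":-1,"dp":[-48.5,49.5,75],"angular":[0,0,-0.4]},{"fingers":-1,"dp":[-48.5,49.5,75],"angular":[0,0,-0.4]}])

```text
clock: 1.87
tool_pos: [0.5607, 0.0296, 0.1455]
eef_rot: [-2.399, -2.023, 0.011]
wrist_force: [-1.4, 0.8, -0.4]
gripper_width: 1.001
grip_force: 0.0
```

Run:
```python
from h import *
f=grab_frame('wrist'); save(f,'w2'); r=rack(cloud(f)); z=r[...,2]
go(12.5,168.5,80)
for n,m in [('post',(abs(z-116)<2.5)&(abs(r[...,0]+10)<15)&(abs(r[...,1]-168)<20)),('roll',(z>96)&(z<110)&(abs(r[...,0]-38)<10)&(abs(r[...,1]-168)<18))]:
    q=r[m]; print(n,m.sum(), *( [np.percentile(q,p,axis=0).round(1) for p in (3,97)] if m.any() else []))
```

```text
t 1.9167 pos [0.5617 0.0302 0.148 ] F [ 0.5 -0.   0.5] w 0.9988561606987877 0.0
dp mm [-7.9  5.2 68. ] ang deg [-0.29  0.12  0.74]
tool axes in rack [[-0.01288811  0.99990426 -0.00503712]
 [ 0.99991491  0.01287777 -0.00208022]
 [-0.00201515 -0.0050635  -0.99998515]]
post 596 [-16.  159.9 114. ] [ -7.  176.6 117.3]
roll 905 [ 31.7 157.8  99.6] [ 42.7 179.1 108. ]
```

View pics/w2.png

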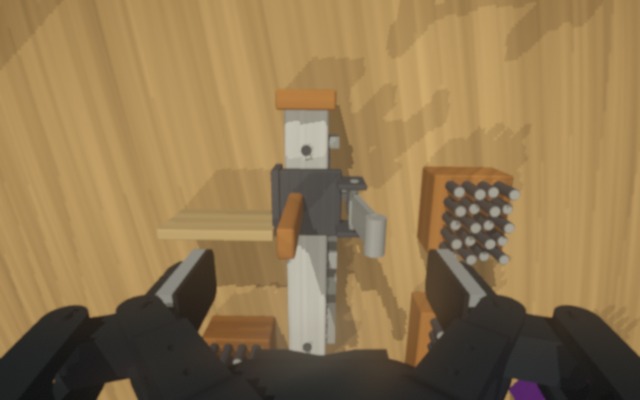

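The fingers straddle the post (290,225) and the roll (372,235). I let the arm settle and re-measure.

Call:
servo_tool(increments=[{"fingers":-1,"dp":[0,0,0],"angular":[0,0,0]},{"fingers":-1,"dp":[0,0,0],"angular":[0,0,0]},{"fingers":-1,"dp":[0,0,0],"angular":[0,0,0]},{"fingers":-1,"dp":[0,0,0],"angular":[0,0,0]},{"fingers":-1,"dp":[0,0,0],"angular":[0,0,0]}])

```text
clock: 2.33
tool_pos: [0.564, 0.0306, 0.1512]
eef_rot: [2.4, 2.027, 0.002]
wrist_force: [-0.0, -0.1, 0.7]
gripper_width: 1.001
grip_force: 0.0
```

Run:
```python
from h import *
go(12.5,168.5,80)
```

```text
t 2.3333 pos [0.564  0.0306 0.1512] F [-0.  -0.1  0.7] w 1.0010564288603507 0.0
dp mm [-8.8  2.6 71.2] ang deg [ 0.08 -0.04  0.78]
tool axes in rack [[-1.35529373e-02  9.99907250e-01  1.34488918e-03]
 [ 9.99907872e-01  1.35519099e-02  7.70065859e-04]
 [ 7.51768619e-04  1.35520193e-03 -9.99998799e-01]]
```

Call:
servo_tool(increments=[{"fingers":-1,"dp":[-9,2.5,0],"angular":[0,0,0.8]},{"fingers":-1,"dp":[-9,2.5,25],"angular":[0,0,0.8]},{"fingers":-1,"dp":[-9,2.5,50],"angular":[0,0,0.8]},{"fingers":-1,"dp":[-9,2.5,71],"angular":[0,0,0.8]},{"fingers":-1,"dp":[-9,2.5,71],"angular":[0,0,0.8]}])

```text
clock: 2.75
tool_pos: [0.5617, 0.0202, 0.0754]
eef_rot: [-2.413, -2.007, 0.009]
wrist_force: [-0.9, -0.4, -0.8]
gripper_width: 1.002
grip_force: 0.0
```

Call:
servo_tool(increments=[{"fingers":-0.9,"dp":[0,0,0],"angular":[0,0,0]},{"fingers":-0.8,"dp":[0,0,0],"angular":[0,0,0]},{"fingers":-0.7,"dp":[0,0,0],"angular":[0,0,0]},{"fingers":-0.6,"dp":[0,0,0],"angular":[0,0,0]},{"fingers":-0.6,"dp":[0,0,0],"angular":[0,0,0]}], grip_force=25)

```text
clock: 3.17
tool_pos: [0.5652, 0.021, 0.0804]
eef_rot: [2.414, 2.009, 0.003]
wrist_force: [0.1, -0.4, 0.3]
gripper_width: 0.803
grip_force: 0.0
```

Run:
```python
from h import *
go(5,168.5,80)
```

```text
t 3.1667 pos [0.5652 0.021  0.0804] F [ 0.1 -0.4  0.3] w 0.8027716219251089 0.0
dp mm [ 0.5 -7.6  0.4] ang deg [ 0.1  -0.04 -0.05]
tool axes in rack [[ 8.54101960e-04  9.99998216e-01  1.68452651e-03]
 [ 9.99999372e-01 -8.55321730e-04  7.23515042e-04]
 [ 7.24954564e-04  1.68390750e-03 -9.99998319e-01]]
```

Call:
servo_tool(increments=[{"fingers":-0.5,"dp":[0,-3,0],"angular":[0,0,0]},{"fingers":-0.35,"dp":[0,-6,0],"angular":[0,0,0]},{"fingers":-0.2,"dp":[0,-7.5,0],"angular":[0,0,0]},{"fingers":-0.05,"dp":[0,-7.5,0],"angular":[0,0,0]},{"fingers":0.05,"dp":[0,-7.5,0],"angular":[0,0,0]}], grip_force=25)

```text
clock: 3.58
tool_pos: [0.5567, 0.0226, 0.0808]
eef_rot: [-2.413, -2.01, -0.001]
wrist_force: [-9.2, 0.4, 13.4]
gripper_width: 0.485
grip_force: 26.0
```

Call:
servo_tool(increments=[{"fingers":0.1,"dp":[0,0,0],"angular":[0,0,0]},{"fingers":0.2,"dp":[0,0,0],"angular":[0,0,0]},{"fingers":0.2,"dp":[0,0,0],"angular":[0,0,0]},{"fingers":0.2,"dp":[0,0,0],"angular":[0,0,0]},{"fingers":0.2,"dp":[0,0,0],"angular":[0,0,0]}])

```text
clock: 4.0
tool_pos: [0.5568, 0.0227, 0.0808]
eef_rot: [-2.413, -2.01, -0.001]
wrist_force: [-7.0, 0.8, 16.6]
gripper_width: 0.487
grip_force: 25.6
```

Run:
```python
from h import *
go(5,168.5,80)
```

```text
t 4.0 pos [0.5568 0.0227 0.0808] F [-7.   0.8 16.6] w 0.48669293298273075 25.621732771396637
dp mm [0.4 1.  0.8] ang deg [-0.01 -0.07 -0.03]
tool axes in rack [[ 5.32009827e-04  9.99999834e-01 -2.20938908e-04]
 [ 9.99999126e-01 -5.31742067e-04  1.21021388e-03]
 [ 1.21009620e-03 -2.21582560e-04 -9.99999243e-01]]
```

The width is 41 mm, so the lever is fully squeezed while parked. Now I slide along tool -x.

Call:
servo_tool(increments=[{"fingers":0.2,"dp":[-5,0,-0.5],"angular":[0,0,0]},{"fingers":0.2,"dp":[-12,0,-1],"angular":[0,0,0]},{"fingers":0.2,"dp":[-20,0,-1],"angular":[0,0,0]},{"fingers":0.2,"dp":[-28,0,-1],"angular":[0,0,0]},{"fingers":0.2,"dp":[-36,0,-1],"angular":[0,0,0]}])

```text
clock: 4.42
tool_pos: [0.5504, -0.0128, 0.0809]
eef_rot: [-2.413, -2.01, -0.001]
wrist_force: [-2.9, 3.8, 7.4]
gripper_width: 0.485
grip_force: 26.1
```

Call:
servo_tool(increments=[{"fingers":0.2,"dp":[-8,0,0],"angular":[0,0,0]},{"fingers":0.2,"dp":[-16,0,0],"angular":[0,0,0]},{"fingers":0.2,"dp":[-24,0,0],"angular":[0,0,0]},{"fingers":0.2,"dp":[-31,0,0],"angular":[0,0,0]},{"fingers":0.2,"dp":[-35,0,0],"angular":[0,0,0]}])

```text
clock: 4.83
tool_pos: [0.544, -0.0483, 0.0809]
eef_rot: [-2.415, -2.009, -0.001]
wrist_force: [-1.8, 2.4, 6.4]
gripper_width: 0.488
grip_force: 25.7
```

Run:
```python
from h import *
go(4,82.6,81)
```

```text
t 4.8333 pos [ 0.544  -0.0483  0.0809] F [-1.8  2.4  6.4] w 0.4879498230007179 25.748034417629242
dp mm [-13.4  -0.3  -0.1] ang deg [ 0.02 -0.03 -0.08]
tool axes in rack [[ 1.47733822e-03  9.99998829e-01  4.00125376e-04]
 [ 9.99998766e-01 -1.47755138e-03  5.32974420e-04]
 [ 5.33565002e-04  3.99337499e-04 -9.99999778e-01]]
```

Call:
servo_tool(increments=[{"fingers":0.2,"dp":[-5,0,0],"angular":[0,0,0]},{"fingers":0.2,"dp":[-10,0,0],"angular":[0,0,0]},{"fingers":0.2,"dp":[-13.5,0,0],"angular":[0,0,0]},{"fingers":0.2,"dp":[-13.5,0,0],"angular":[0,0,0]},{"fingers":0.2,"dp":[-13.5,0,0],"angular":[0,0,0]}])

```text
clock: 5.25
tool_pos: [0.5416, -0.0619, 0.0809]
eef_rot: [2.415, 2.008, -0.0]
wrist_force: [-2.6, -0.3, 6.8]
gripper_width: 0.482
grip_force: 25.7
```

Call:
servo_tool(increments=[{"fingers":0.0,"dp":[0,0,0],"angular":[0,0,0]},{"fingers":-0.1,"dp":[0,0,0],"angular":[0,0,0]},{"fingers":-0.2,"dp":[0,0,0],"angular":[0,0,0]},{"fingers":-0.28,"dp":[0,0,0],"angular":[0,0,0]},{"fingers":-0.28,"dp":[0,0,0],"angular":[0,0,0]}])

```text
clock: 5.67
tool_pos: [0.5424, -0.0615, 0.0802]
eef_rot: [2.414, 2.008, 0.001]
wrist_force: [5.1, -2.4, -2.1]
gripper_width: 0.642
grip_force: 2.8
```

Run:
```python
from h import *
f=grab_frame('wrist'); save(f,'w3'); r=rack(cloud(f)); z=r[...,2]
go(4,82.6,81)
for n,m in [('post',(abs(z-116)<2.5)&(abs(r[...,0]+10)<15)&(abs(r[...,1]-83)<20)),('roll',(z>90)&(z<110)&(r[...,0]>12)&(r[...,0]<50)&(abs(r[...,1]-85)<18))]:
    q=r[m]; print(n,m.sum(), *( [np.percentile(q,p,axis=0).round(1) for p in (3,97)] if m.any() else []))
```

```text
t 5.7167 pos [ 0.5424 -0.0615  0.0802] F [ 5.4 -1.5 -1.7] w 0.6438943888059829 2.8056976944208145
dp mm [-0.2 -1.  -0.8] ang deg [ 0.09  0.05 -0.08]
tool axes in rack [[ 1.34476907e-03  9.99997866e-01  1.56799477e-03]
 [ 9.99998770e-01 -1.34350077e-03 -8.09634922e-04]
 [-8.07526593e-04  1.56908161e-03 -9.99998443e-01]]
post 1605 [-22.7  74.5 113.9] [ -6.6  93.8 117.7]
roll 2923 [21.3 72.4 92.6] [ 44.7  94.  108.8]
```

View pics/w3.png

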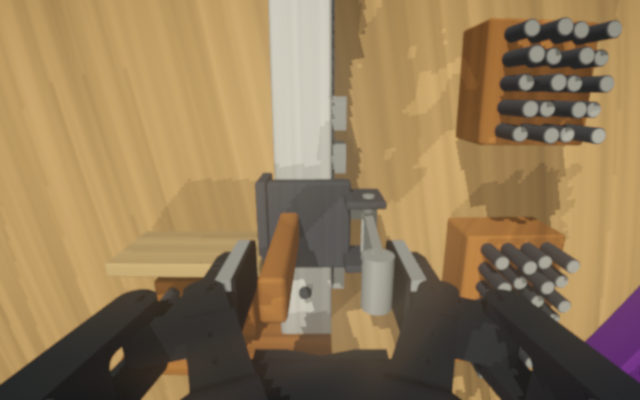

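In the picture the roll (377,280) touches the right pad and the left pad stands clear of the post. That leaves it open whether the latch has dropped, so I back the pad off by 5 mm and feel for the lever.

Call:
servo_tool(increments=[{"fingers":-0.28,"dp":[0,2,0],"angular":[0,0,0]},{"fingers":-0.28,"dp":[0,4,0],"angular":[0,0,0]},{"fingers":-0.28,"dp":[0,5,0],"angular":[0,0,0]},{"fingers":-0.28,"dp":[0,5,0],"angular":[0,0,0]},{"fingers":-0.28,"dp":[0,5,0],"angular":[0,0,0]}])

```text
clock: 6.13
tool_pos: [0.5469, -0.062, 0.0802]
eef_rot: [2.414, 2.009, -0.0]
wrist_force: [4.1, -2.4, -2.9]
gripper_width: 0.636
grip_force: 2.5
```

Run:
```python
from h import *
f=grab_frame('wrist'); save(f,'w4'); r=rack(cloud(f)); z=r[...,2]
go(4,82.6,81)
for n,m in [('roll',(z>90)&(z<110)&(r[...,0]>12)&(r[...,0]<60)&(abs(r[...,1]-85)<18))]:
    q=r[m]; print(n,m.sum(), *( [np.percentile(q,p,axis=0).round(1) for p in (3,97)] if m.any() else []))
```

```text
t 6.1833 pos [ 0.5468 -0.062   0.0802] F [ 4.5 -3.  -3.5] w 0.6402939445225188 2.620309665799141
dp mm [-0.5 -5.5 -0.8] ang deg [ 0.01  0.03 -0.07]
tool axes in rack [[ 1.19899938e-03  9.99999248e-01  2.56601467e-04]
 [ 9.99999186e-01 -1.19888712e-03 -4.37183122e-04]
 [-4.36875157e-04  2.57125440e-04 -9.99999872e-01]]
roll 2945 [25.8 72.3 92.4] [ 49.1  94.4 108.9]
```

The lever still pushes the pad at about 4.5 N, now at an angle of about 0.13, below the riding angle of 0.2. The latch has dropped into the notch. Opening fully.

Call:
servo_tool(increments=[{"fingers":-0.4,"dp":[0,1,0],"angular":[0,0,0]},{"fingers":-0.55,"dp":[0,3,0],"angular":[0,0,0]},{"fingers":-0.75,"dp":[0,4,0],"angular":[0,0,0]},{"fingers":-1,"dp":[0,4,0],"angular":[0,0,0]},{"fingers":-1,"dp":[0,4,0],"angular":[0,0,0]}])

```text
clock: 6.6
tool_pos: [0.5503, -0.0622, 0.0801]
eef_rot: [-2.414, -2.01, 0.001]
wrist_force: [-0.4, -0.1, -0.1]
gripper_width: 1.0
grip_force: 0.0
```

Call:
servo_tool(increments=[{"fingers":-1,"dp":[0,0,-10],"angular":[0,0,0]},{"fingers":-1,"dp":[0,0,-30],"angular":[0,0,0]},{"fingers":-1,"dp":[0,0,-60],"angular":[0,0,0]},{"fingers":-1,"dp":[0,0,-90],"angular":[0,0,0]},{"fingers":-1,"dp":[10,0,-120],"angular":[0,0,0]}])

```text
clock: 7.02
tool_pos: [0.5516, -0.055, 0.2025]
eef_rot: [2.418, 2.005, -0.001]
wrist_force: [0.5, -0.9, 0.6]
gripper_width: 0.999
grip_force: 0.0
```

Call:
servo_tool(increments=[{"fingers":-1,"dp":[30,0,0],"angular":[0,0,0]},{"fingers":-1,"dp":[60,0,0],"angular":[0,0,0]},{"fingers":-1,"dp":[60,0,0],"angular":[0,0,0]},{"fingers":-1,"dp":[60,0,0],"angular":[0,0,0]},{"fingers":-1,"dp":[60,0,0],"angular":[0,0,0]}])

```text
clock: 7.43
tool_pos: [0.5631, 0.006, 0.2006]
eef_rot: [2.414, 2.01, -0.001]
wrist_force: [0.4, 0.1, 0.3]
gripper_width: 1.003
grip_force: 0.0
```

Run:
```python
from h import *
f=grab_frame('wrist'); save(f,'w5'); r=rack(cloud(f)); z=r[...,2]
go(0,82.6,81)
b=abs(r[...,1]-83)<22
for n,m in [('post',b&(abs(z-116)<2.5)&(abs(r[...,0]+10)<15)),('roll',b&(z>96)&(z<110)&(r[...,0]>12)&(r[...,0]<60)),('stop',(abs(z-52)<1.5)&(r[...,0]<-30)&(r[...,0]>-110)&(r[...,1]>46)&(r[...,1]<75)),('block',(abs(z-36)<1.5)&(r[...,0]<-30)&(r[...,0]>-110)&(r[...,1]>-5)&(r[...,1]<60))]:
    q=r[m]; print(n,m.sum(), *( [np.percentile(q,p,axis=0).round(1) for p in (3,97)] if m.any() else []))
```

```text
t 7.4833 pos [0.5631 0.0052 0.2006] F [ 0.5 -0.6 -0.2] w 0.9998164229688188 0.0
dp mm [-69.5 -13.2 119.7] ang deg [-0.    0.03 -0.12]
tool axes in rack [[ 2.17965727e-03  9.99997624e-01 -2.74901616e-05]
 [ 9.99997452e-01 -2.17967302e-03 -5.86575158e-04]
 [-5.86633684e-04 -2.62115587e-05 -9.99999828e-01]]
post 312 [-15.7  74.3 114.1] [ -6.4  91.  117.2]
roll 503 [32.3 72.1 98.5] [ 43.5  93.7 108. ]
stop 475 [-80.8  56.9  50.8] [-31.9  65.1  53.2]
block 833 [-93.7   4.9  34.7] [-35.7  45.6  37.3]
```

View pics/w5.png

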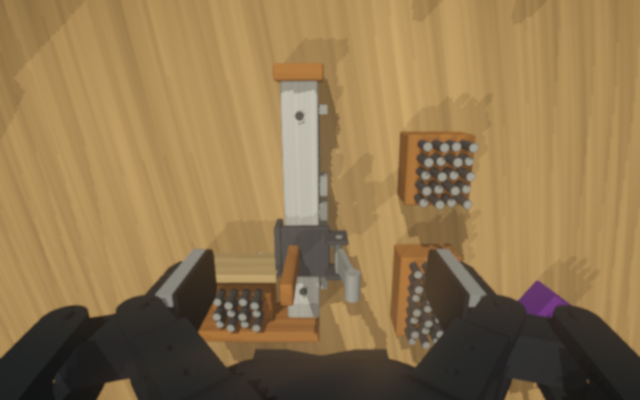

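The final view shows the roll at (350,285), x = 32-43 mm, the same as at rest, so the latch is home. The stop stands at (245,268), about 11 mm clear of the block at (238,310). The block is still against the end plate and the carriage is at about 0.113.

```bash
python3 -c "
from workcell import *
print(close_job())"
```

```text
the job is handed in; nothing more can be done
None
```

I handed the job in at about 7.5 s: by camera, the latch is fully home in the last notch before the short block (carriage about 0.113), the stop is about 11 mm clear of the block, the block is still against the end plate, and the gripper is off the rack; no verdict was returned.

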